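Pack the lure cases in a carton and fold its flaps shut

TASK

The green case is already in the carton: take the blue sinker case and then the orange lure case off the sloping tray and set them down on it, without dropping them, as one square pile of three (green at the bottom, blue, orange on top) with the edges flush. Then fold the carton's flaps down flat, first the plain one and after it the one with the yellow tape. Leave the green case where it lies, and do not disturb the spray can, spool, jar and cork float standing around.

Things in the scene. Friction and masses are not known exactly. Their poses are not given: they have to be found in the camera images.
- carton: Brown open carton, fixed. Outside 168 (x) by 158 (y) by 90 mm high, walls and floor 4 mm (inside 160 by 150). Origin: centre of its underside, z up. Two flaps, 160 mm along x and 4 mm thick, are hinged on its y sides (see joints); the end flaps hang down outside, fixed. Yaw within 15 degrees; it stands on the robot's left or right, with the tray on the other side.
- flap_plain (a joint): Plain carton flap, 80 mm from hinge to free edge. Hinge along carton x at carton y = -77, z = 90 mm. 0 = closed: flat over the mouth, pointing to carton +y, underside at 90 mm, top at 94 mm. pi/2 = upright. starts about upright or leaning outwards, at 1.45 to 1.95 rad; stops at 0 and 2.1. Stiff hinge: stays where it is left; about 1 N at the free edge moves it.
- flap_taped (a joint): Flap with a yellow tape strip along its free edge, 90 mm from hinge to free edge. Hinge along carton x at carton y = +77, z = 94.5 mm. 0 = closed: flat, overlapping the plain flap, pointing to carton -y, top at 98.5 mm. pi/2 = upright. starts about upright or leaning outwards, at 1.45 to 1.95 rad; stops at 0 and 2.1. The same stiff hinge.
- base_case: Green flat lure case, 110 (x) by 62 (y) by 20 mm (z), rigid, shut, lying loose on the carton floor, its x axis within 0.12 rad of the carton's, its centre up to 12 mm off the carton's. Origin: centre of its underside, z up. About 0.2 kg.
- sinker_case: Blue flat lure case with grey compartments, 110 (x) by 62 (y) by 20 mm (z), rigid, loose, 0.2 to 0.42 kg. Origin: centre of its underside; z is the normal of its big face, x its long way. It starts on the sloping tray, in either compartment, x up the slope.
- lure_case: Orange flat lure case with red and yellow compartments, the same size and axes as the blue one, about 0.15 kg (varies 0.7 to 1.4 times), in the tray's other compartment.
- tray: Beige tackle tray on a steel stand, fixed. Its floor (130 mm up the slope, 256 mm wide) rises along its x, away from the robot, at 32 degrees. Origin: on the bench under its middle, z up; mid floor 56 mm above. Centre rib and side walls at y = 0, +-126 mm, 4 mm thick, 8 mm high; 11 mm lip at the low end holds the cases, which lie near y = +-62 mm. Highest point 98 mm. Yaw within 15 degrees.
- spray_can: Bystander: red upright spray can, 56 mm across, 190 mm high. Origin: centre of its underside.
- spool: Bystander: green line spool, 64 mm across, 46 mm high. Origin: centre of its underside.
- jar: Bystander: grey jar with white cap, 56 mm across, 80 mm high. Origin: centre of its underside.
- cork: Bystander: upright cork float, 44 mm across, 60 mm high. Origin: centre of its underside.
Not all that is in view belongs to the job. Leave any red or turquoise look-alike of the carton alone.

How it is judged:
By the outcome, as a careful person would: the job done as asked, in the order asked, and still so for the second after the job is handed in, with the robot touching nothing.
It also fails if it takes over 72 s, if anything falls off the work surface, if the arm or the gripper's body presses on something with over 40 N, if the wrist force passes 120 N, or if a joint passes its speed limit or range.

ROBOT

A 7-joint arm with a two-finger parallel gripper is mounted at the origin on the work surface. World frame = base frame: x ahead of the robot, y to its left, z up, the work surface at z = 0. Lengths are in m, angles in rad, forces in N, time in s.
With the tool pointing down it reaches from about 0.4 to 0.85 m from the base axis. Payload 10.4 kg.
Tool frame: the origin (TCP) lies at the very end of the fingers, on their centre line; the grasp point (between the pads) lies 19 mm behind it; z points along the fingers, y is the direction in which the jaws open and shut (so a half turn about z gives the same grasp; the last joint's range is limited). The gripper opens to 85 mm and grips with 20 to 120 N. Pads are 22 mm wide; open, the fingers measure 114 mm over their backs; the gripper's body (76 mm by 85 mm) begins 54 mm behind the grasp point. The pads swing forward as they close: fully open they stand 13 mm farther back than shut.
Start: joints at [-1.266, 0.332, -0.065, 1.46, 0.022, 1.35, -0.088], TCP at [0.201, 0.592, 0.231] pointing down, gripper open.
Joint ranges: [-2.6, 2.6], [-0.5, 2.12], [-1.47, 1.34], [0.16, 2.42], [-1.27, 4.41], [0.06, 2.06], [-2.6, 2.6]. Speed limits (rad/s): [2.22, 2.22, 2.79, 2.79, 3.14, 3.14, 3.14].

INTERFACE

Orientations are given as a unit quaternion [x, y, z, w].
In Python, from workcell import get_obs, camera, camera_info, hand_in gives the robot as it stands.
- The arm moves only by the tool move_arm, never from a script. Its argument "moves" is a list of rows, each a list of 3 entries, a list of its own where there are three numbers: the shift along the tool's x, y, z in units of 25 mm (1.0 is 25 mm), then the turn, a rotation vector about the tool's x, y, z in degrees, then the opening, from 0 (shut) to 1 (fully open). A call has 1 to 5 rows; each row shifts and turns the commanded pose from where the row before left it, along the tool's axes as they then stand; what a row does not reach is not made up. A row lasts 1/8 s, in which the tool goes at most 62.5 mm and 10.7 degrees, less where a joint would pass 70% of its speed; a pose out of reach is approached as far as the arm can. A call is refused whole if a number of a shift passes 1 or a number of a turn 10.7, either way. A call with a gripper value outside its range is refused whole. The fingers move at their own pace and stop on an object; "squeeze" is the grip in N (left out, the last holds). Time passes only in rows, so rows that do not move let the fingers close. It gives the time, the measured TCP pose, the force and the opening at its end, in the units of the state.
- get_obs(): the state, without advancing time (a new reading comes with each control period).
- camera(name): name is "scene" or "top" or "wrist"; returns the picture (384x512x3 uint8, red, green, blue); there is no depth.
- camera_info(name): a dict with "fx", "fy", "cx", "cy" (pixels), "D" ([k1, k2, p1, p2, k3] as OpenCV has them; the pictures are not rectified), "origin" and "rotation" of the camera in the world. Camera axes: x right, y down, z forward; pixel columns grow to the right and rows downward; lengths in m; the calibration is good to about 2 mm. A picture is of the moment at which its call begins: read the wrist's pose just before it. camera_info takes no time and is no camera call; for the wrist camera it gives the pose at the moment of the call.
- hand_in(): hands the job in, once; it reports no verdict.
The state is a dict: "clock": time; "joint_pos": joint angles; "joint_velocities": joint speeds; "tau": joint torques, N m; "position": TCP position; "ee_rot": TCP orientation; "ft_force": force on the tool from outside, world axes, zero at the start; "torque": the same for the moment, N m; "grip_width": opening from 0.0 (shut) to 1.0 (fully open).
Only numpy, scipy, OpenCV 4.12 (cv2) and the standard library are available. Lean on these libraries where they do the work, as an engineer would, in place of code of your own. Each camera call takes 0.05 s, during which the arm holds its last target. There are 200 camera calls.

## Working session

There is one attempt and no reset: what is moved stays moved. The work goes in short steps, Python scripts to look and compute and a tool call to move; the robot and the scene stay as the last step left them, time stands still between calls to the robot, and variables do not carry over. Pictures are saved under pics/ and viewed, about 8 in all and at most 12, crops included, and the job is handed in when it is done.

Besides the shell and the picture viewer there is one more tool, called after ">>>" as a command line: name --argument value ..., lists and objects as JSON in quotes. move_arm: Moves the arm, as the interface text tells. Its arguments: {"type":"object","properties":{"moves":{"type":"array","items":{"type":"array"}},"squeeze":{"type":"number"}},"required":["moves"]}

```bash
mkdir -p pics; ls; python3 - <<'E'
from workcell import *
import cv2,json,numpy as np
o=get_obs();print(o)
for n in("scene","top","wrist"):
    i=camera_info(n);print(n,{k:np.round(v,4).tolist() for k,v in i.items()})
    cv2.imwrite(f"pics/{n}0.png",camera(n)[:,:,::-1])
a=cv2.imread("pics/scene0.png");b=cv2.imread("pics/top0.png")
cv2.imwrite("pics/a0.png",np.hstack([a,b])[:, :] if 0 else cv2.resize(np.vstack([a,b]),(400,600)))
E
```

```text
pics
{'clock': 0.0, 'joint_pos': array([-1.26562941,  0.3328564 , -0.06470506,  1.46093353,  0.02159718,
        1.34989317, -0.0885185 ]), 'joint_velocities': array([ 0.00012369, -0.00040358,  0.00023117, -0.00076226,  0.00103689,
       -0.00175035, -0.00204937]), 'tau': array([ 3.30188350e-04, -6.25461674e+01,  4.92157589e-02, -3.91616070e+01,
        1.61273143e-02,  1.01385493e-02,  5.35535264e-06]), 'position': array([0.20108797, 0.59137669, 0.23052932]), 'ee_rot': array([ 1.63147607e-01,  9.86601425e-01, -6.92449337e-04, -8.39411742e-05]), 'ft_force': array([-0.40440817, -0.47763671, -0.33191509]), 'torque': array([-0.051663  ,  0.03358888, -0.01016691]), 'grip_width': 0.9967992908484595}
scene {'fx': 356.5187, 'fy': 356.5187, 'cx': 257.8513, 'cy': 182.9053, 'D': [-0.0578, 0.0, 0.0, 0.0, 0.0], 'origin': [1.0923, 0.7545, 0.7256], 'rotation': [0.2899, 0.8451, -0.4204, -0.1581]}
top {'fx': 483.3236, 'fy': 483.3236, 'cx': 257.0906, 'cy': 191.0502, 'D': [-0.0328, 0.0, 0.0, 0.0, 0.0], 'origin': [0.4419, 0.066, 1.1748], 'rotation': [-0.7005, 0.7122, -0.0383, 0.0238]}
wrist {'fx': 342.8852, 'fy': 342.8852, 'cx': 253.5064, 'cy': 192.2956, 'D': [-0.0867, 0.0, 0.0, 0.0, 0.0], 'origin': [0.1292, 0.6162, 0.3718], 'rotation': [0.8039, 0.5755, 0.0868, 0.1226]}
```

View pics/top0.png

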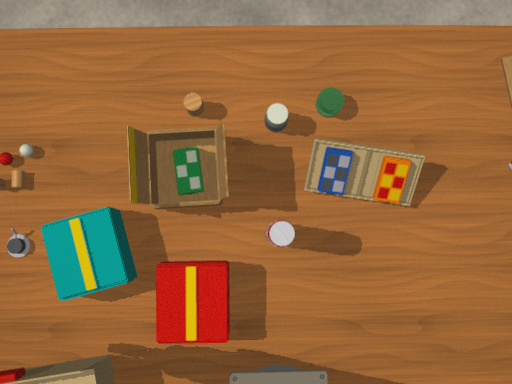

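View pics/scene0.png

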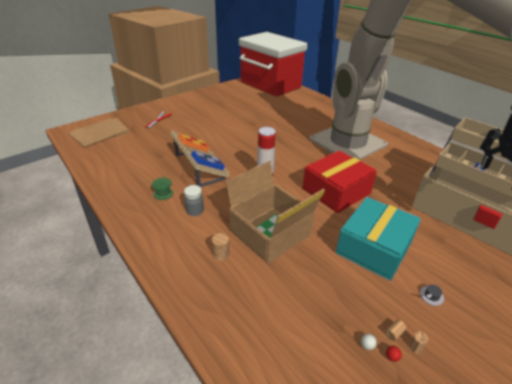

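Top view: the carton with the green case is at about (185,168), with the yellow tape on its left flap at (138,165) and the plain flap at (222,150). The tray holds blue at (336,171) and orange at (393,180), and the bystanders are at (193,103), (277,116), (330,102) and (282,234). Possible look-alikes are the red box at (192,302) and the turquoise box at (88,252), both closed with yellow tape, plus the cream toolbox at bottom left. None of them is the brown open carton.

```bash
cat > h.py <<'E'
import numpy as np,cv2
from scipy.spatial.transform import Rotation as R
from workcell import *
def cam(n):
    i=camera_info(n);K=np.array([[i['fx'],0,i['cx']],[0,i['fy'],i['cy']],[0,0,1.]])
    q=np.array(i['rotation']);M=R.from_quat(q).as_matrix() if q.size==4 else q
    return K,np.array(i['D'],float),np.array(i['origin']),M
def rays(c,uv):
    K,D,o,M=c;p=cv2.undistortPoints(np.array(uv,float).reshape(-1,1,2),K,D)[:,0]
    return np.c_[p,np.ones(len(p))]@M.T
def onplane(c,uv,p0,n=(0,0,1)):
    d=rays(c,uv);n=np.array(n,float);return c[2]+d*((np.array(p0)-c[2])@n/(d@n))[:,None]
def onz(c,uv,z):return onplane(c,uv,(0,0,z))
def proj(c,P):
    K,D,o,M=c;P=(np.array(P,float).reshape(-1,3)-o)@M
    return cv2.projectPoints(P,np.zeros(3),np.zeros(3),K,D)[0][:,0]
def mask(im,lo,hi,roi):
    h=cv2.cvtColor(im,cv2.COLOR_RGB2HSV);m=cv2.inRange(h,np.array(lo),np.array(hi))
    z=np.zeros_like(m);x0,y0,x1,y1=roi;z[y0:y1,x0:x1]=m[y0:y1,x0:x1];return z
def quad(m):
    cs=[c for c in cv2.findContours(m,cv2.RETR_EXTERNAL,cv2.CHAIN_APPROX_NONE)[0] if len(c)>12]
    h=cv2.convexHull(np.vstack(cs));r=cv2.minAreaRect(h);
    return h[:,0].astype(float),r,cv2.boxPoints(r)
def rect(P):  # metric minAreaRect of 2D points (m): centre,long,short,angle of long (rad, -pi/2..pi/2)
    (c,s,a)=cv2.minAreaRect((P*1000).astype(np.float32));a=np.radians(a);L,S=s
    if L<S:L,S=S,L;a+=np.pi/2
    a=(a+np.pi/2)%np.pi-np.pi/2
    return np.array(c)/1000,L/1000,S/1000,a
E
python3 - <<'E'
from h import *
im=cv2.imread('pics/top0.png')[:,:,::-1].copy();c=cam('top')
g=quad(mask(im,(60,100,40),(90,255,255),(150,130,222,205)))
P=onz(c,g[0],.024);print('green',rect(P[:,:2]))
b=quad(mask(im,(105,120,40),(125,255,255),(300,135,425,205)))
o=quad(mask(im,(0,190,150),(32,255,255),(366,150,415,205)))
print(b[1],o[1])
# tray plane by iteration
yaw=0
bc=oc=None
for k in range(6):
    if bc is None: t=onz(c,[b[1][0],o[1][0]],.07)
    else: t=np.array([bc,oc])
    d=(t[0]-t[1])[:2];yaw=np.arctan2(d[1],d[0])-np.pi/2
    s,cc=np.sin(np.radians(32)),np.cos(np.radians(32))
    ex=np.array([np.cos(yaw)*cc,np.sin(yaw)*cc,s]);ey=np.array([-np.sin(yaw),np.cos(yaw),0]);n=np.cross(ex,ey)
    # top-face centre: ~ -8 mm up slope from mid floor, 20 mm along n
    p0=np.r_[t.mean(0)[:2],.056-.008*s+.02*n[2]]
    out=[]
    for q in(b,o):
        P=onplane(c,q[0],p0,n)-p0;r=rect(np.c_[P@ex,P@ey]);out.append((p0+ex*r[0][0]+ey*r[0][1],r))
    bc,oc=out[0][0],out[1][0]
print('yaw',np.degrees(yaw));print(out)
# carton: brown edges; bystanders
for nm,uv,z in(('can',(282,234),.19),('jar',(277,111),.08),('spool',(330,100),.046),('cork',(193,99),.06)):print(nm,onz(c,[uv],z)[0].round(3))
print('carton px',onz(c,[(148,128),(217,130),(222,203),(150,206)],.09).round(3))
crop=im[85:250,120:430];cv2.imwrite('pics/crop1.png',cv2.resize(crop,None,fx=2.5,fy=2.5,interpolation=cv2.INTER_CUBIC)[:,:,::-1])
E
```

```text
green (array([0.5955304 , 0.20680881]), 0.10683491516113282, 0.058747833251953124, np.float64(0.12090283631293297))
((334.7411804199219, 170.66470336914062), (26.465518951416016, 45.66386795043945), 12.52880859375) ((391.6115417480469, 179.2576904296875), (27.627328872680664, 47.18572235107422), 15.255118370056152)
yaw -9.362723948367751
[(array([ 0.58222396, -0.13763038,  0.0687216 ]), (array([-1.14440918e-08,  6.68341141e-02]), 0.11347221374511719, 0.06089072418212891, np.float64(-0.002622547883455617))), (array([ 0.56047828, -0.2695179 ,  0.0687216 ]), (array([-7.62939453e-09, -6.68341064e-02]), 0.11410951232910156, 0.06409418487548828, np.float64(0.0013473296058765794)))]
can [ 0.44  -0.004  0.19 ]
jar [ 0.723 -0.007  0.08 ]
spool [ 0.758 -0.137  0.046]
cork [0.76  0.189 0.06 ]
carton px [[0.685 0.289 0.09 ]
 [0.678 0.132 0.09 ]
 [0.512 0.122 0.09 ]
 [0.508 0.284 0.09 ]]
```

View pics/crop1.png

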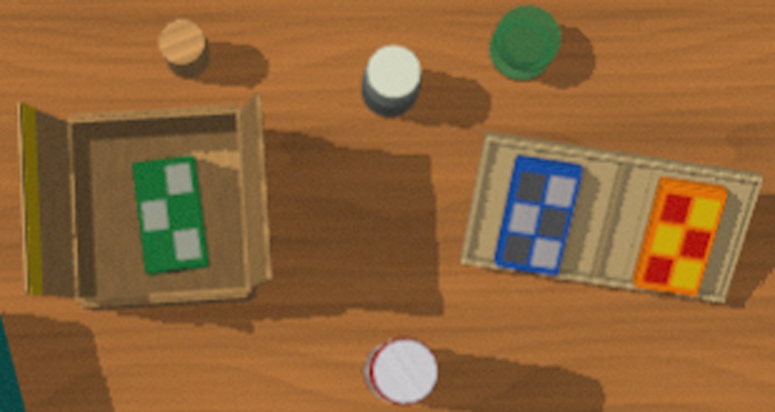

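The crop shows the blue case on the left of the tray at crop pixel (540,215), orange on the right at (685,237), and green inside the brown carton at (170,213). The measured sizes (113×61 and 107×59 mm against 110×62) agree with those given, so I'll approach blue.

```bash
cat >> h.py <<'E'
def tray_rot(yaw):
    s,c=np.sin(np.radians(32)),np.cos(np.radians(32))
    ex=np.array([np.cos(yaw)*c,np.sin(yaw)*c,s]);ey=np.array([-np.sin(yaw),np.cos(yaw),0]);n=np.cross(ex,ey)
    return np.c_[-ex,ey,-n],ex,ey,n
def down_rot(yaw):
    return np.c_[[-np.cos(yaw),-np.sin(yaw),0],[-np.sin(yaw),np.cos(yaw),0],[0,0,-1]]
def legs(*targets,start=None):
    """targets (pos,Rot matrix or None) -> prints rows per leg, constant turn, tool axes"""
    o=get_obs();p,M=(o['position'],R.from_quat(o['ee_rot'])) if start is None else start
    for tp,tM in targets:
        T=M if tM is None else R.from_matrix(tM)
        rv=np.degrees((M.inv()*T).as_rotvec())
        d=np.abs(M.inv().apply(tp-p));d2=np.abs(T.inv().apply(tp-p))
        n=int(max(np.ceil(max(d.max(),d2.max())/.0245),np.ceil(np.abs(rv).max()/10.2),1))
        print('leg n=%d turn/row %s'%(n,np.round(rv/n,2)))
        last=None;cnt=0
        for k in range(n):
            Mk=M*R.from_rotvec(np.radians(rv*k/n));s=np.round(Mk.inv().apply(tp-p)/n/.025,2)
            if last is not None and np.array_equal(s,last):cnt+=1
            else:
                if last is not None:print('  x%d'%cnt,last.tolist())
                last=s;cnt=1
        print('  x%d'%cnt,last.tolist());p,M=np.array(tp),T
E
python3 - <<'E'
from h import *
T,ex,ey,n=tray_rot(np.radians(-9.36));top=np.array([.582,-.138,.0687])
legs((np.array([.40,.15,.29]),None),(top+n*.10,T))
E
```

```text
leg n=15 turn/row [0. 0. 0.]
  x15 [-0.88, -0.94, -0.16]
leg n=11 turn/row [-0.24 -2.9  -0.83]
  x1 [-0.77, -0.81, 0.5]
  x1 [-0.74, -0.82, 0.53]
  x1 [-0.7, -0.84, 0.56]
  x1 [-0.65, -0.85, 0.6]
  x1 [-0.61, -0.86, 0.62]
  x1 [-0.57, -0.87, 0.65]
  x1 [-0.52, -0.88, 0.67]
  x1 [-0.47, -0.89, 0.7]
  x1 [-0.42, -0.9, 0.71]
  x1 [-0.37, -0.91, 0.73]
  x1 [-0.32, -0.92, 0.74]
```

>>> move_arm --moves '[[[-0.88,-0.94,-0.16],[0,0,0],1],[[-0.88,-0.94,-0.16],[0,0,0],1],[[-0.88,-0.94,-0.16],[0,0,0],1],[[-0.88,-0.94,-0.16],[0,0,0],1],[[-0.88,-0.94,-0.16],[0,0,0],1]]'

```text
clock: 0.78
position: [0.2679, 0.444, 0.2513]
ee_rot: [0.163, 0.987, -0.0, -0.0]
ft_force: [-0.5, 0.1, -0.0]
grip_width: 0.997
```

>>> move_arm --moves '[[[-0.88,-0.94,-0.16],[0,0,0],1],[[-0.88,-0.94,-0.16],[0,0,0],1],[[-0.88,-0.94,-0.16],[0,0,0],1],[[-0.88,-0.94,-0.16],[0,0,0],1],[[-0.88,-0.94,-0.16],[0,0,0],1]]'

```text
clock: 1.4
position: [0.3341, 0.2973, 0.2713]
ee_rot: [0.163, 0.987, -0.0, -0.0]
ft_force: [0.3, 0.2, -0.7]
grip_width: 1.004
```

>>> move_arm --moves '[[[-0.88,-0.94,-0.16],[0,0,0],1],[[-0.88,-0.94,-0.16],[0,0,0],1],[[-0.88,-0.94,-0.16],[0,0,0],1],[[-0.88,-0.94,-0.16],[0,0,0],1],[[-0.88,-0.94,-0.16],[0,0,0],1]]'

```text
clock: 2.02
position: [0.4004, 0.1507, 0.2913]
ee_rot: [0.163, 0.987, 0.0, -0.0]
ft_force: [0.3, 0.2, 0.1]
grip_width: 1.0
```

```bash
python3 - <<'E'
from h import *
T,ex,ey,n=tray_rot(np.radians(-9.36));top=np.array([.582,-.138,.0687])
p=np.array([.40,.15,.29]);M=R.from_quat(get_obs()['ee_rot']);q=np.array([.47,-.10,.29]);print(get_obs()['clock'])
legs((q,T),(top+n*.10,T),start=(p,M))
E
```

```text
2.025
leg n=10 turn/row [-0.26 -3.19 -0.92]
  x1 [-0.59, -0.86, -0.0]
  x1 [-0.57, -0.87, 0.03]
  x1 [-0.56, -0.88, 0.06]
  x1 [-0.54, -0.88, 0.08]
  x1 [-0.52, -0.89, 0.11]
  x1 [-0.5, -0.9, 0.13]
  x1 [-0.48, -0.91, 0.15]
  x1 [-0.45, -0.92, 0.18]
  x1 [-0.43, -0.93, 0.2]
  x1 [-0.4, -0.93, 0.22]
leg n=7 turn/row [0. 0. 0.]
  x7 [0.1, -0.11, 0.85]
```

>>> move_arm --moves '[[[-0.59,-0.86,0],[-0.26,-3.19,-0.92],1],[[-0.57,-0.87,0.03],[-0.26,-3.19,-0.92],1],[[-0.56,-0.88,0.06],[-0.26,-3.19,-0.92],1],[[-0.54,-0.88,0.08],[-0.26,-3.19,-0.92],1],[[-0.52,-0.89,0.11],[-0.26,-3.19,-0.92],1]]'

```text
clock: 2.65
position: [0.4354, 0.0257, 0.2911]
ee_rot: [0.122, 0.983, -0.012, 0.14]
ft_force: [-0.0, -0.3, -0.3]
grip_width: 1.002
```

>>> move_arm --moves '[[[-0.5,-0.9,0.13],[-0.26,-3.19,-0.92],1],[[-0.48,-0.91,0.15],[-0.26,-3.19,-0.92],1],[[-0.45,-0.92,0.18],[-0.26,-3.19,-0.92],1],[[-0.43,-0.93,0.2],[-0.26,-3.19,-0.92],1],[[-0.4,-0.93,0.22],[-0.26,-3.19,-0.92],1]]'

```text
clock: 3.28
position: [0.4706, -0.0992, 0.2912]
ee_rot: [0.078, 0.958, -0.023, 0.275]
ft_force: [0.3, 0.3, 0.5]
grip_width: 0.999
```

>>> move_arm --moves '[[[0.1,-0.11,0.85],[0,0,0],1],[[0.1,-0.11,0.85],[0,0,0],1],[[0.1,-0.11,0.85],[0,0,0],1],[[0.1,-0.11,0.85],[0,0,0],1],[[0.1,-0.11,0.85],[0,0,0],1]]'

```text
clock: 3.9
position: [0.5135, -0.1197, 0.1937]
ee_rot: [0.078, 0.958, -0.023, 0.274]
ft_force: [0.3, -0.2, 0.3]
grip_width: 0.999
```

```bash
python3 - <<'E'
from h import *
o=get_obs();print(o['position'],R.from_quat(o['ee_rot']).as_matrix().round(3).tolist(),o['clock'])
c=cam('wrist');im=camera('wrist');cv2.imwrite('pics/w1.png',im[:,:,::-1])
M=R.from_quat(o['ee_rot']).as_matrix();print('cam in tool',M.T@(c[2]-o['position']),(M.T@c[3]).round(3).tolist())
E
```

```text
[ 0.51349297 -0.11965496  0.19370521] [[-0.837, 0.163, 0.522], [0.138, 0.987, -0.086], [-0.529, -0.0, -0.848]] 3.9
cam in tool [ 0.07674539  0.00019619 -0.1414939 ] [[-0.0, -0.955, -0.297], [1.0, -0.0, -0.001], [0.001, -0.297, 0.955]]
```

View pics/w1.png

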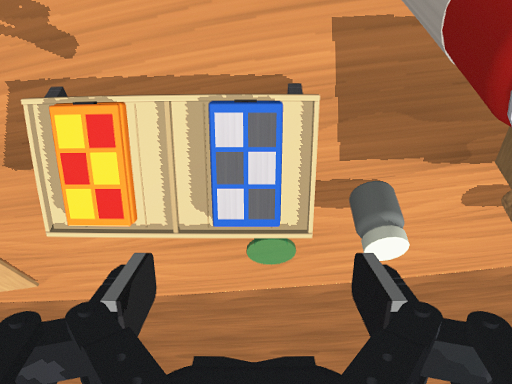

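The wrist view shows blue at about (246,163) and orange at about (93,165), both against the lip at the top of the picture (the low end).

```bash
cat >> h.py <<'E'
def trayfit(im,c,T,ex,ey,n,p0):
    for nm,lo,hi,roi in(('blue',(105,120,60),(125,255,255),(170,60,330,300)),('orange',(3,180,150),(32,255,255),(30,60,170,300))):
        m=mask(im,lo,hi,roi);q=quad(m);
        ap=cv2.approxPolyDP(q[0].astype(np.float32)[:,None],6,True)[:,0]
        for dz in(0,.004):
            P=onplane(c,q[0],p0+n*dz,n)-p0;r=rect(np.c_[P@ex,P@ey])
            print(nm,dz,'L,S mm',round(r[1]*1e3,1),round(r[2]*1e3,1),'ang',round(np.degrees(r[3]),2),'cen',(p0+n*dz+ex*r[0][0]+ey*r[0][1]).round(4),'uv mm',(r[0]*1e3).round(1))
        A=onplane(c,ap,p0,n)-p0;print(ap.tolist(),(np.c_[A@ex,A@ey]*1e3).round(1).tolist())
E
python3 - <<'E'
from h import *
T,ex,ey,n=tray_rot(np.radians(-9.36));p0=np.array([.582,-.138,.0687])
trayfit(cv2.imread('pics/w1.png')[:,:,::-1].copy(),cam('wrist'),T,ex,ey,n,p0)
E
```

```text
blue 0 L,S mm 108.3 59.8 ang 0.08 cen [ 0.5758 -0.1371  0.0648] uv mm [-7.4 -0.1]
blue 0.004 L,S mm 106.8 59.0 ang 0.08 cen [ 0.573  -0.1365  0.0677] uv mm [-8.3  0. ]
[[279.0, 101.0], [279.0, 225.0], [215.0, 226.0], [209.0, 103.0]] [[-61.4, 27.0], [45.8, 29.2], [46.9, -27.9], [-59.9, -29.4]]
orange 0 L,S mm 107.9 66.4 ang -0.04 cen [ 0.5542 -0.2665  0.0646] uv mm [  -7.7 -131.3]
orange 0.004 L,S mm 106.4 65.5 ang -0.04 cen [ 0.5517 -0.2641  0.0675] uv mm [  -8.6 -129.4]
[[124.0, 103.0], [136.0, 219.0], [68.0, 224.0], [49.0, 107.0]] [[-60.7, -99.1], [40.5, -98.8], [45.9, -163.5], [-58.9, -164.1]]
```

```bash
python3 - <<'E'
from h import *
T,ex,ey,n=tray_rot(np.radians(-9.36));p0=np.array([.582,-.138,.0687])
c=p0+n*-.001+ex*-.0072;print(c)
legs((c+n*.03,T),(c-n*.016,T))
E
```

```text
[ 0.57649821 -0.13709313  0.06403653]
leg n=5 turn/row [-0.01 -0.04  0.01]
  x5 [0.09, -0.05, 0.9]
leg n=2 turn/row [0. 0. 0.]
  x2 [-0.0, -0.0, 0.92]
```

>>> move_arm --moves '[[[0.09,-0.05,0.9],[0,0,0],1],[[0.09,-0.05,0.9],[0,0,0],1],[[0.09,-0.05,0.9],[0,0,0],1],[[0.09,-0.05,0.9],[0,0,0],1],[[0.09,-0.05,0.9],[0,0,0],1]]'

```text
clock: 4.58
position: [0.5621, -0.1336, 0.0928]
ee_rot: [0.078, 0.958, -0.022, 0.275]
ft_force: [0.1, -0.2, 0.9]
grip_width: 1.002
```

>>> move_arm --moves '[[[0,0,0.46],[0,0,0],1],[[0,0,0.46],[0,0,0],1],[[0,0,0.46],[0,0,0],1],[[0,0,0.46],[0,0,0],1],[[0,0,0],[0,0,0],1]]'

```text
clock: 5.2
position: [0.5855, -0.1376, 0.0536]
ee_rot: [0.078, 0.958, -0.022, 0.274]
ft_force: [0.2, -0.2, -0.5]
grip_width: 1.0
```

>>> move_arm --moves '[[[0,0,0],[0,0,0],0.6],[[0,0,0],[0,0,0],0.6],[[0,0,0],[0,0,0],0.6],[[0,0,0],[0,0,0],0.6]]' --squeeze 50

```text
clock: 5.7
position: [0.5857, -0.1378, 0.0549]
ee_rot: [0.078, 0.958, -0.022, 0.275]
ft_force: [-8.1, -0.3, 9.0]
grip_width: 0.708
```

```bash
python3 - <<'E'
from h import *
o=get_obs();print(o['position'],o['clock'],o['grip_width'],o['ft_force'])
cv2.imwrite('pics/w2.png',camera('wrist')[:,:,::-1])
E
```

```text
[ 0.58568704 -0.13778001  0.05485038] 5.7 0.7077436247757091 [-8.09409961 -0.26145362  8.98107678]
```

View pics/w2.png

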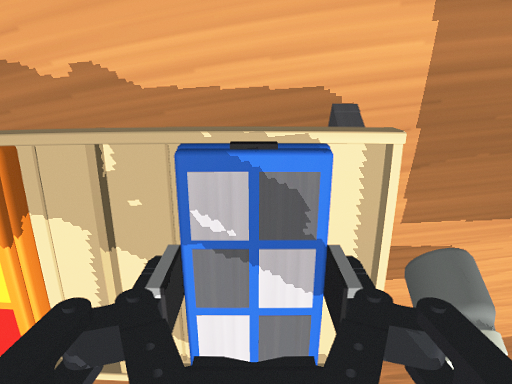

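Blue is between the pads (opening 0.708). The 12 N reaction along the tray normal comes from the pads swinging forward as they close. I'll lift and carry it to a viewing pose over the carton.

```bash
python3 - <<'E'
from h import *
T,ex,ey,n=tray_rot(np.radians(-9.36));o=get_obs()
p=o['position'];a=p+n*.10
legs((a,None),(np.array([.58,-.10,.27]),None),(np.array([.68,.207,.35]),down_rot(.121)))
E
```

```text
leg n=5 turn/row [0. 0. 0.]
  x5 [-0.0, 0.0, -0.8]
leg n=5 turn/row [0. 0. 0.]
  x5 [-0.83, 0.29, -0.71]
leg n=14 turn/row [-0.32  2.27 -1.13]
  x1 [-0.24, 0.91, -0.12]
  x1 [-0.25, 0.91, -0.12]
  x1 [-0.27, 0.9, -0.13]
  x1 [-0.28, 0.9, -0.14]
  x1 [-0.29, 0.89, -0.14]
  x1 [-0.3, 0.89, -0.15]
  x1 [-0.31, 0.88, -0.16]
  x1 [-0.32, 0.88, -0.16]
  x1 [-0.34, 0.87, -0.17]
  x1 [-0.35, 0.87, -0.18]
  x1 [-0.36, 0.86, -0.19]
  x1 [-0.36, 0.86, -0.2]
  x1 [-0.37, 0.85, -0.21]
  x1 [-0.38, 0.84, -0.22]
```

>>> move_arm --moves '[[[0,0,-0.3],[0,0,0],0.6],[[0,0,-0.8],[0,0,0],0.6],[[0,0,-1],[0,0,0],0.6],[[0,0,-1],[0,0,0],0.6],[[0,0,-0.9],[0,0,0],0.6]]'

```text
clock: 6.38
position: [0.5323, -0.1288, 0.139]
ee_rot: [0.078, 0.958, -0.023, 0.274]
ft_force: [0.4, -0.2, -4.3]
grip_width: 0.711
```

>>> move_arm --moves '[[[-0.83,0.29,-0.71],[0,0,0],0.6],[[-0.83,0.29,-0.71],[0,0,0],0.6],[[-0.83,0.29,-0.71],[0,0,0],0.6],[[-0.83,0.29,-0.71],[0,0,0],0.6],[[-0.83,0.29,-0.71],[0,0,0],0.6]]'

```text
clock: 7.0
position: [0.5792, -0.0999, 0.2692]
ee_rot: [0.079, 0.958, -0.023, 0.274]
ft_force: [0.4, -0.1, -4.8]
grip_width: 0.707
```

>>> move_arm --moves '[[[-0.24,0.91,-0.12],[-0.32,2.27,-1.13],0.6],[[-0.25,0.91,-0.12],[-0.32,2.27,-1.13],0.6],[[-0.27,0.9,-0.13],[-0.32,2.27,-1.13],0.6],[[-0.28,0.9,-0.14],[-0.32,2.27,-1.13],0.6],[[-0.29,0.89,-0.14],[-0.32,2.27,-1.13],0.6]]'

```text
clock: 7.62
position: [0.6151, 0.01, 0.2973]
ee_rot: [0.029, 0.984, -0.015, 0.177]
ft_force: [-0.8, 0.3, -3.6]
grip_width: 0.711
```

>>> move_arm --moves '[[[-0.3,0.89,-0.15],[-0.32,2.27,-1.13],0.6],[[-0.31,0.88,-0.16],[-0.32,2.27,-1.13],0.6],[[-0.32,0.88,-0.16],[-0.32,2.27,-1.13],0.6],[[-0.34,0.87,-0.17],[-0.32,2.27,-1.13],0.6],[[-0.35,0.87,-0.18],[-0.32,2.27,-1.13],0.6]]'

```text
clock: 8.25
position: [0.651, 0.1197, 0.326]
ee_rot: [-0.021, 0.997, -0.007, 0.078]
ft_force: [0.4, 0.8, -4.4]
grip_width: 0.709
```

>>> move_arm --moves '[[[-0.36,0.86,-0.19],[-0.32,2.27,-1.13],0.6],[[-0.36,0.86,-0.2],[-0.32,2.27,-1.13],0.6],[[-0.37,0.85,-0.21],[-0.32,2.27,-1.13],0.6],[[-0.38,0.84,-0.22],[-0.32,2.27,-1.13],0.6],[[0,0,0],[0,0,0],0.6]]'

```text
clock: 8.88
position: [0.6799, 0.209, 0.3475]
ee_rot: [-0.061, 0.998, -0.001, -0.001]
ft_force: [0.0, -0.8, -4.8]
grip_width: 0.713
```

```bash
python3 - <<'E'
from h import *
o=get_obs();print(o['position'],o['clock'],o['grip_width'],o['ft_force'],R.from_quat(o['ee_rot']).as_matrix().round(3).tolist())
np.save('w3.npy',np.array(list(o['position'])+list(o['ee_rot'])))
cv2.imwrite('pics/w3.png',camera('wrist')[:,:,::-1])
E
```

```text
[0.67993945 0.20896955 0.3475376 ] 8.875 0.7128556795332432 [ 4.67422538e-03 -8.09171717e-01 -4.80482616e+00] [[-0.993, -0.122, -0.003], [-0.122, 0.993, -0.003], [0.003, -0.002, -1.0]]
```

View pics/w3.png

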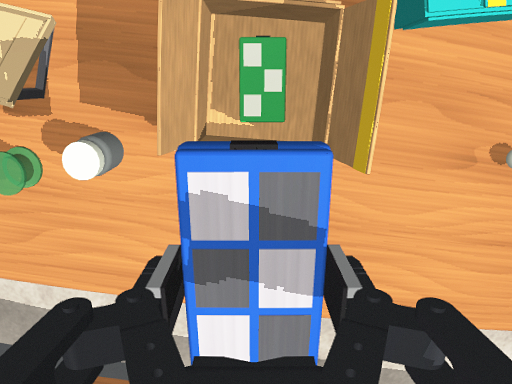

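Blue is held square, with its near end at row ≈ 147, and green shows at (262,80) in the carton. Next I'll measure both in this picture.

```bash
python3 - <<'E'
from h import *
im=cv2.imread('pics/w3.png')[:,:,::-1].copy();c=cam('wrist')
o=np.load('w3.npy');p=o[:3];M=R.from_quat(o[3:]).as_matrix()
g=quad(mask(im,(60,100,40),(90,255,255),(200,20,330,135)))
for z in(.024,):
    P=onz(c,g[0],z);r=rect(P[:,:2]);print('green',r,np.degrees(r[3]))
b=mask(im,(105,120,50),(125,255,255),(150,130,350,365))
for row in(143,146,150,153,157,162,180,200,220,235):
    xs=np.where(b[row])[0];
    d=rays(c,[(xs[0]-.5,row),(xs[-1]+.5,row)])@M   # tool frame dirs
    k=(d[1]/d[1][2]-d[0]/d[0][2])[1]; print(row,xs[0],xs[-1],'depth for 62mm',round(.062/k-.14149,4),'slope x/z',round((d[0]/d[0][2])[0],4), 'y mid slope',round((d[1]/d[1][2]+d[0]/d[0][2])[1]/2,4))
h=cv2.cvtColor(im,cv2.COLOR_RGB2HSV)
print('col255 V',[(r,int(h[r,220,2]),int(h[r,220,1])) for r in range(138,158)])
# carton rim: wall brightness not needed; blue crop
cv2.imwrite('pics/crop3.png',cv2.resize(im[130:300,150:360],None,fx=3.5,fy=3.5,interpolation=cv2.INTER_NEAREST)[:,:,::-1])
E
```

```text
green (array([0.59372668, 0.20758788]), 0.10710933685302734, 0.05887591934204101, np.float64(0.12014037329284322)) 6.883536338806149
143 183 324 depth for 62mm 0.007 slope x/z -0.1597 y mid slope -0.0012
146 179 328 depth for 62mm -0.0013 slope x/z -0.1685 y mid slope -0.0012
150 177 330 depth for 62mm -0.0054 slope x/z -0.1803 y mid slope -0.0012
153 176 332 depth for 62mm -0.0083 slope x/z -0.1893 y mid slope 0.0002
157 175 332 depth for 62mm -0.0096 slope x/z -0.2014 y mid slope -0.0013
162 176 331 depth for 62mm -0.0085 slope x/z -0.2166 y mid slope -0.0013
180 177 330 depth for 62mm -0.0088 slope x/z -0.2723 y mid slope -0.0015
200 178 329 depth for 62mm -0.0095 slope x/z -0.3364 y mid slope -0.0016
220 179 328 depth for 62mm -0.0102 slope x/z -0.4028 y mid slope -0.0018
235 181 326 depth for 62mm -0.0086 slope x/z -0.4544 y mid slope -0.0019
col255 V [(138, 119, 126), (139, 121, 131), (140, 128, 133), (141, 104, 152), (142, 123, 209), (143, 127, 203), (144, 135, 202), (145, 147, 201), (146, 158, 210), (147, 167, 206), (148, 151, 204), (149, 119, 195), (150, 143, 202), (151, 182, 205), (152, 211, 207), (153, 220, 207), (154, 231, 203), (155, 237, 202), (156, 244, 199), (157, 243, 199)]
```

View pics/crop3.png

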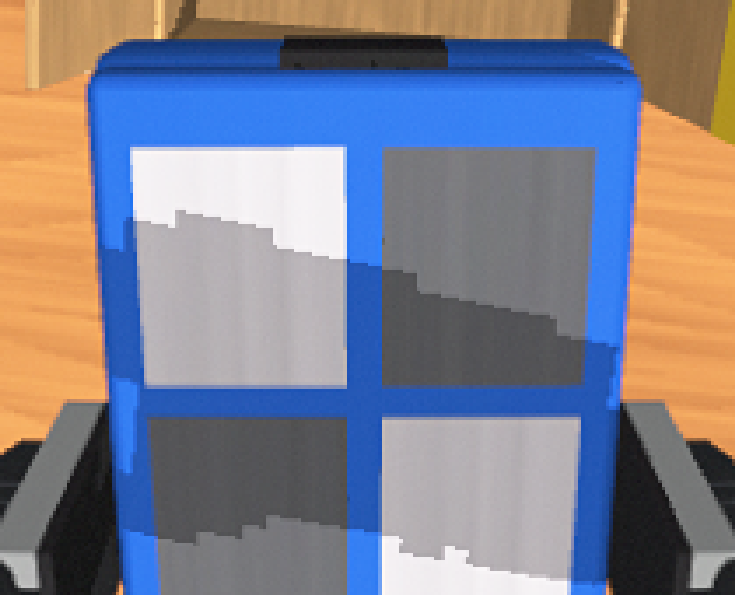

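Blue sits with its centre at tool x ≈ -2.8 mm. Its end edges and its cell grid agree on that, and its underside is ≈ 8.5 mm past the TCP. Green is at (0.594,0.207) with yaw 6.9°, and both cameras agree within 2 mm.

```bash
python3 - <<'E'
from h import *
legs((np.array([.5915,.207,.29]),down_rot(.12)),(np.array([.5915,.207,.062]),down_rot(.12)))
E
```

```text
leg n=4 turn/row [-0.04 -0.03  0.01]
  x4 [0.88, 0.1, 0.58]
leg n=10 turn/row [0. 0. 0.]
  x10 [0.0, 0.0, 0.91]
```

>>> move_arm --moves '[[[0.88,0.1,0.58],[-0.04,-0.03,0],0.6],[[0.88,0.1,0.58],[-0.04,-0.03,0],0.6],[[0.88,0.1,0.58],[-0.04,-0.03,0],0.6],[[0.88,0.1,0.58],[-0.04,-0.03,0],0.6],[[0,0,0.8],[0,0,0],0.6]]'

```text
clock: 9.55
position: [0.59, 0.2056, 0.2716]
ee_rot: [-0.06, 0.998, 0.001, 0.001]
ft_force: [-0.4, -0.1, -4.0]
grip_width: 0.709
```

>>> move_arm --moves '[[[0,0,0.91],[0,0,0],0.6],[[0,0,0.91],[0,0,0],0.6],[[0,0,0.91],[0,0,0],0.6],[[0,0,0.91],[0,0,0],0.6],[[0,0,0.91],[0,0,0],0.6]]'

```text
clock: 10.18
position: [0.591, 0.2054, 0.1568]
ee_rot: [-0.059, 0.998, 0.001, 0.001]
ft_force: [-0.5, -0.1, -4.9]
grip_width: 0.712
```

>>> move_arm --moves '[[[0,0,0.91],[0,0,0],0.6],[[0,0,0.7],[0,0,0],0.6],[[0,0,0.5],[0,0,0],0.6],[[0,0,0.3],[0,0,0],0.6],[[0,0,0],[0,0,0],0.6]]'

```text
clock: 10.8
position: [0.5916, 0.2065, 0.0968]
ee_rot: [-0.06, 0.998, 0.001, 0.0]
ft_force: [0.2, -0.4, -2.6]
grip_width: 0.708
```

```bash
python3 - <<'E'
from h import *
o=get_obs();print(o['position'],o['clock'],o['grip_width'],o['ft_force'])
legs((np.array([.5915,.207,.056]),down_rot(.12)))
E
```

```text
[0.59160594 0.20654506 0.09680074] 10.8 0.7084424989776966 [ 0.24380916 -0.42578797 -2.57532419]
leg n=2 turn/row [0.04 0.03 0.  ]
  x2 [0.0, 0.01, 0.82]
```

>>> move_arm --moves '[[[0,0.01,0.8],[0.04,0.03,0],0.6],[[0,0.01,0.4],[0,0,0],0.6],[[0,0,0.2],[0,0,0],0.6],[[0,0,0],[0,0,0],0.6]]'

```text
clock: 11.3
position: [0.5915, 0.2071, 0.0615]
ee_rot: [-0.06, 0.998, 0.0, 0.0]
ft_force: [0.8, -0.4, -4.3]
grip_width: 0.708
```

>>> move_arm --moves '[[[0,0,0.12],[0,0,0],0.6],[[0,0,0],[0,0,0],0.6]]'

```text
clock: 11.55
position: [0.5917, 0.2072, 0.0591]
ee_rot: [-0.06, 0.998, 0.0, 0.0]
ft_force: [-0.5, -0.4, -3.3]
grip_width: 0.709
```

>>> move_arm --moves '[[[0,0,0.08],[0,0,0],0.6],[[0,0,0],[0,0,0],0.6]]'

```text
clock: 11.8
position: [0.5916, 0.2072, 0.0569]
ee_rot: [-0.06, 0.998, 0.0, 0.0]
ft_force: [0.1, -0.1, -3.7]
grip_width: 0.709
```

Correction to my sum: green's top is at 24 mm, so contact should come near TCP z ≈ 0.032.

>>> move_arm --moves '[[[0,0,0.4],[0,0,0],0.6],[[0,0,0.3],[0,0,0],0.6],[[0,0,0.1],[0,0,0],0.6],[[0,0,0],[0,0,0],0.6]]'

```text
clock: 12.3
position: [0.5915, 0.2071, 0.0366]
ee_rot: [-0.06, 0.998, 0.0, 0.0]
ft_force: [-0.2, 0.4, -3.1]
grip_width: 0.718
```

>>> move_arm --moves '[[[0,0,0.08],[0,0,0],0.6],[[0,0,0],[0,0,0],0.6]]'

```text
clock: 12.55
position: [0.5917, 0.2073, 0.035]
ee_rot: [-0.06, 0.998, 0.0, 0.0]
ft_force: [-0.2, -0.1, -2.9]
grip_width: 0.709
```

```bash
python3 - <<'E'
from h import *
o=get_obs();print(o['position'],o['clock'],o['grip_width'],o['ft_force'])
E
```

```text
[0.59168256 0.20726324 0.03499828] 12.55 0.7085800633220651 [-0.160825   -0.07392244 -2.92267851]
```

>>> move_arm --moves '[[[0,0,0.05],[0,0,0],0.6],[[0,0,0],[0,0,0],0.6]]'

```text
clock: 12.8
position: [0.5916, 0.2072, 0.0337]
ee_rot: [-0.06, 0.998, 0.0, 0.0]
ft_force: [0.0, 0.4, -4.2]
grip_width: 0.713
```

>>> move_arm --moves '[[[0,0,0.05],[0,0,0],0.6],[[0,0,0],[0,0,0],0.6]]'

```text
clock: 13.05
position: [0.5916, 0.2072, 0.0324]
ee_rot: [-0.06, 0.998, 0.0, 0.0]
ft_force: [0.1, 0.0, -3.6]
grip_width: 0.709
```

>>> move_arm --moves '[[[0,0,0.05],[0,0,0],0.6],[[0,0,0],[0,0,0],0.6]]'

```text
clock: 13.3
position: [0.5916, 0.2072, 0.0311]
ee_rot: [-0.06, 0.998, 0.0, 0.0]
ft_force: [-0.8, 0.5, -4.3]
grip_width: 0.704
```

>>> move_arm --moves '[[[0,0,0.05],[0,0,0],0.6],[[0,0,0],[0,0,0],0.6]]'

```text
clock: 13.55
position: [0.5916, 0.2072, 0.0298]
ee_rot: [-0.06, 0.998, 0.0, 0.0]
ft_force: [-0.5, 0.0, -3.6]
grip_width: 0.71
```

>>> move_arm --moves '[[[0,0,0.04],[0,0,0],0.6],[[0,0,0.04],[0,0,0],0.6]]'

```text
clock: 13.8
position: [0.5917, 0.2072, 0.0279]
ee_rot: [-0.06, 0.998, 0.0, 0.0]
ft_force: [0.6, 0.0, -3.8]
grip_width: 0.709
```

>>> move_arm --moves '[[[0,0,0.04],[0,0,0],0.6],[[0,0,0.04],[0,0,0],0.6]]'

```text
clock: 14.05
position: [0.5917, 0.2073, 0.0263]
ee_rot: [-0.06, 0.998, 0.0, 0.0]
ft_force: [-5.1, -2.0, 7.0]
grip_width: 0.707
```

Contact came at TCP z ≈ 0.0265, so the case is gripped deeper than I estimated. Its rounded edges made it look narrower. That puts blue's centre at tool x ≈ 0 rather than -2.8 mm, so I'll lift slightly, shift 2.5 mm and set it down again.

>>> move_arm --moves '[[[0,0,-0.2],[0,0,0],0.6],[[-0.1,0,0],[0,0,0],0.6],[[0,0,0.08],[0,0,0],0.6],[[0,0,0.04],[0,0,0],0.6],[[0,0,0.04],[0,0,0],0.6]]'

```text
clock: 14.68
position: [0.594, 0.2075, 0.0267]
ee_rot: [-0.06, 0.998, 0.0, 0.0]
ft_force: [-0.1, -0.2, -3.2]
grip_width: 0.709
```

>>> move_arm --moves '[[[0,0,0.04],[0,0,0],0.6],[[0,0,0],[0,0,0],0.6]]'

```text
clock: 14.92
position: [0.5941, 0.2075, 0.0263]
ee_rot: [-0.06, 0.998, 0.0, 0.0]
ft_force: [-4.1, -0.4, 3.1]
grip_width: 0.71
```

>>> move_arm --moves '[[[0,0,0],[0,0,0],0.8],[[0,0,0],[0,0,0],0.85],[[0,0,-0.3],[0,0,0],0.9],[[0,0,-1],[0,0,0],0.9],[[0,0,-1],[0,0,0],0.9]]'

```text
clock: 15.55
position: [0.5943, 0.2074, 0.0846]
ee_rot: [-0.06, 0.998, 0.0, 0.001]
ft_force: [0.1, 0.9, 0.4]
grip_width: 0.902
```

>>> move_arm --moves '[[[0,0,-1],[0,0,0],0.9],[[0,0,-1],[0,0,0],1],[[0,0,-1],[0,0,0],1],[[0,0,-1],[0,0,0],1],[[0,0,-1],[0,0,0],1]]'

```text
clock: 16.18
position: [0.5941, 0.2073, 0.21]
ee_rot: [-0.06, 0.998, 0.001, 0.001]
ft_force: [0.4, -0.2, 0.0]
grip_width: 0.997
```

```bash
python3 - <<'E'
from h import *
o=get_obs();print(o['position'],o['clock'],o['grip_width'],o['ft_force'])
im=camera('wrist');c=cam('wrist');cv2.imwrite('pics/w4.png',im[:,:,::-1])
b=quad(mask(im,(105,120,40),(125,255,255),(150,40,400,300)))
P=onz(c,b[0],.044);r=rect(P[:,:2]);print('blue',r)
(x,y),_,_=b[1];x,y=int(x),int(y);print(x,y)
cv2.imwrite('pics/crop4.png',cv2.resize(im[max(y-110,0):y+110,max(x-130,0):x+130],None,fx=2.5,fy=2.5,interpolation=cv2.INTER_NEAREST)[:,:,::-1])
T,ex,ey,n=tray_rot(np.radians(-9.36));p0=np.array([.5542,-.2665,.0646])
legs((np.array([.58,-.06,.27]),None),(p0+n*.10,T))
E
```

```text
[0.59411761 0.2072983  0.20998038] 16.175 0.9969958073981022 [ 0.44417483 -0.2147284   0.02921171]
blue (array([0.59564514, 0.20829276]), 0.11012565612792968, 0.059882713317871095, np.float64(0.1213714278291107))
253 167
leg n=11 turn/row [0. 0. 0.]
  x11 [0.17, -0.96, -0.21]
leg n=9 turn/row [ 0.52 -3.5   1.75]
  x1 [0.45, -0.83, 0.53]
  x1 [0.46, -0.84, 0.51]
  x1 [0.46, -0.85, 0.49]
  x1 [0.47, -0.86, 0.47]
  x1 [0.47, -0.87, 0.45]
  x1 [0.47, -0.88, 0.43]
  x1 [0.47, -0.89, 0.41]
  x1 [0.46, -0.9, 0.39]
  x1 [0.46, -0.91, 0.37]
```

View pics/crop4.png

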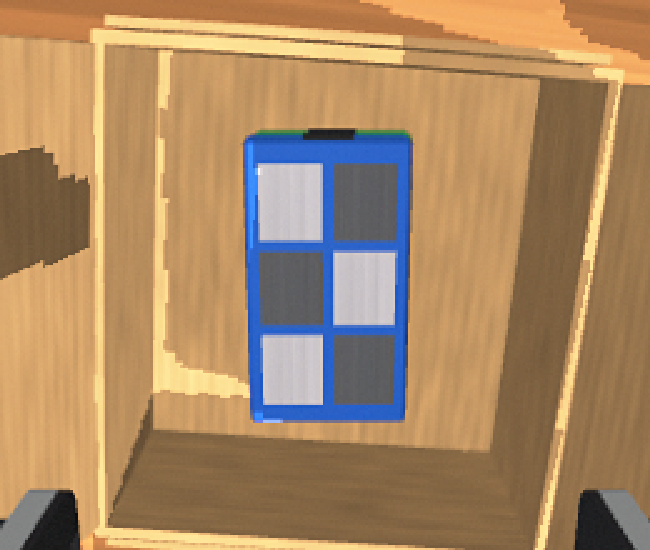

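Blue lies squarely on green: only a uniform sliver of green shows at the near end (crop row 131), as perspective predicts for flush edges. Its yaw is 0.121, as it should be. Now for orange.

>>> move_arm --moves '[[[0.17,-0.96,-0.21],[0,0,0],1],[[0.17,-0.96,-0.21],[0,0,0],1],[[0.17,-0.96,-0.21],[0,0,0],1],[[0.17,-0.96,-0.21],[0,0,0],1],[[0.17,-0.96,-0.21],[0,0,0],1]]'

```text
clock: 16.85
position: [0.5872, 0.0836, 0.2349]
ee_rot: [-0.06, 0.998, 0.0, 0.0]
ft_force: [-0.6, -0.0, -0.5]
grip_width: 0.999
```

>>> move_arm --moves '[[[0.17,-0.96,-0.21],[0,0,0],1],[[0.17,-0.96,-0.21],[0,0,0],1],[[0.17,-0.96,-0.21],[0,0,0],1],[[0.17,-0.96,-0.21],[0,0,0],1],[[0.17,-0.96,-0.21],[0,0,0],1]]'

```text
clock: 17.48
position: [0.5802, -0.0378, 0.2611]
ee_rot: [-0.06, 0.998, 0.0, 0.0]
ft_force: [0.1, -0.5, 0.4]
grip_width: 1.001
```

>>> move_arm --moves '[[[0.17,-0.96,-0.21],[0,0,0],1],[[0.45,-0.83,0.53],[0.52,-3.5,1.75],1],[[0.46,-0.84,0.51],[0.52,-3.5,1.75],1],[[0.46,-0.85,0.49],[0.52,-3.5,1.75],1],[[0.47,-0.86,0.47],[0.52,-3.5,1.75],1]]'

```text
clock: 18.1
position: [0.5436, -0.1499, 0.2126]
ee_rot: [0.002, 0.992, -0.01, 0.124]
ft_force: [0.7, -1.2, -0.4]
grip_width: 0.999
```

>>> move_arm --moves '[[[0.47,-0.87,0.45],[0.52,-3.5,1.75],1],[[0.47,-0.88,0.43],[0.52,-3.5,1.75],1],[[0.47,-0.89,0.41],[0.52,-3.5,1.75],1],[[0.46,-0.9,0.39],[0.52,-3.5,1.75],1],[[0.46,-0.91,0.37],[0.52,-3.5,1.75],1]]'

```text
clock: 18.73
position: [0.4998, -0.2596, 0.1459]
ee_rot: [0.079, 0.958, -0.024, 0.274]
ft_force: [-0.1, 0.3, 0.5]
grip_width: 1.004
```

```bash
python3 - <<'E'
from h import *
o=get_obs();print(o['position'],o['clock'],R.from_quat(o['ee_rot']).as_matrix().round(3).tolist())
im=camera('wrist');c=cam('wrist');cv2.imwrite('pics/w5.png',im[:,:,::-1])
T,ex,ey,n=tray_rot(np.radians(-9.36));p0=np.array([.582,-.138,.0687])-n*.001
e=p0+ex*-.0075+ey*-.1337;print('expected',e,proj(c,[e]))
q=quad(mask(im,(3,180,140),(32,255,255),(170,60,330,300)))
print(q[1])
P=onplane(c,q[0],p0,n)-p0;r=rect(np.c_[P@ex,P@ey]);print('orange LS',r[1:3],np.degrees(r[3]),'uv',r[0])
cen=p0+ex*r[0][0]+ey*r[0][1];print(cen)
legs((cen+n*.03,T),(cen-n*.016,T))
E
```

```text
[ 0.49979252 -0.25963627  0.14592241] 18.725 [[-0.837, 0.164, 0.521], [0.138, 0.986, -0.089], [-0.529, -0.002, -0.849]]
expected [ 0.5545026  -0.26897166  0.06387756] [[257.41594388 204.82300228]]
((252.5, 199.0), (140.0, 85.0), 90.0)
orange LS (0.10962305450439454, 0.060212902069091793) -0.26376342773435507 uv [-0.0084697  -0.13709827]
[ 0.55313851 -0.27219094  0.06336369]
leg n=3 turn/row [-0.09 -0.04 -0.09]
  x2 [-0.09, -0.01, 0.91]
  x1 [-0.08, -0.01, 0.91]
leg n=2 turn/row [0. 0. 0.]
  x2 [-0.0, -0.0, 0.92]
```

>>> move_arm --moves '[[[-0.09,-0.01,0.91],[-0.09,-0.04,-0.09],1],[[-0.09,-0.01,0.91],[-0.09,-0.04,-0.09],1],[[-0.08,-0.01,0.91],[-0.09,-0.04,-0.09],1],[[0,0,0.5],[0,0,0],1],[[0,0,0.5],[0,0,0],1]]'

```text
clock: 19.4
position: [0.5546, -0.2677, 0.0696]
ee_rot: [0.075, 0.959, -0.022, 0.273]
ft_force: [0.8, -0.1, 0.5]
grip_width: 0.999
```

>>> move_arm --moves '[[[0,0,0.44],[0,0,0],1],[[0,0,0.4],[0,0,0],1],[[0,0,0],[0,0,0],1]]'

```text
clock: 19.77
position: [0.565, -0.2701, 0.052]
ee_rot: [0.075, 0.959, -0.022, 0.273]
ft_force: [-0.6, 0.7, -0.1]
grip_width: 1.004
```

>>> move_arm --moves '[[[0,0,0],[0,0,0],0.6],[[0,0,0],[0,0,0],0.6],[[0,0,0],[0,0,0],0.6],[[0,0,0],[0,0,0],0.6]]' --squeeze 50

```text
clock: 20.27
position: [0.5653, -0.2698, 0.0532]
ee_rot: [0.075, 0.958, -0.022, 0.274]
ft_force: [-7.4, -0.4, 6.7]
grip_width: 0.716
```

```bash
python3 - <<'E'
from h import *
T,ex,ey,n=tray_rot(np.radians(-9.36));o=get_obs();print(o['ft_force'],o['grip_width'])
p=o['position'];a=p+n*.10
legs((a,None),(np.array([.58,-.20,.27]),None),(np.array([.60,.03,.30]),down_rot(.12)),(np.array([.594,.2075,.27]),None))
E
```

```text
[-7.42603591 -0.35926238  6.66985396] 0.7156568639886696
leg n=5 turn/row [0. 0. 0.]
  x5 [0.0, 0.0, -0.8]
leg n=5 turn/row [0. 0. 0.]
  x5 [-0.94, 0.57, -0.66]
leg n=10 turn/row [-0.45  3.17 -1.54]
  x1 [-0.01, 0.92, -0.14]
  x1 [-0.03, 0.92, -0.13]
  x1 [-0.04, 0.92, -0.13]
  x1 [-0.06, 0.92, -0.12]
  x1 [-0.08, 0.92, -0.12]
  x1 [-0.1, 0.92, -0.12]
  x1 [-0.12, 0.92, -0.11]
  x1 [-0.14, 0.91, -0.11]
  x1 [-0.15, 0.91, -0.12]
  x1 [-0.17, 0.91, -0.12]
leg n=8 turn/row [0. 0. 0.]
  x8 [-0.08, 0.88, 0.15]
```

>>> move_arm --moves '[[[0,0,-0.3],[0,0,0],0.6],[[0,0,-0.8],[0,0,0],0.6],[[0,0,-1],[0,0,0],0.6],[[0,0,-1],[0,0,0],0.6],[[0,0,-0.9],[0,0,0],0.6]]'

```text
clock: 20.9
position: [0.5125, -0.2605, 0.1379]
ee_rot: [0.075, 0.959, -0.022, 0.274]
ft_force: [0.6, 0.3, -1.7]
grip_width: 0.714
```

>>> move_arm --moves '[[[-0.94,0.57,-0.66],[0,0,0],0.6],[[-0.94,0.57,-0.66],[0,0,0],0.6],[[-0.94,0.57,-0.66],[0,0,0],0.6],[[-0.94,0.57,-0.66],[0,0,0],0.6],[[-0.94,0.57,-0.66],[0,0,0],0.6]]'

```text
clock: 21.52
position: [0.5796, -0.1987, 0.2701]
ee_rot: [0.075, 0.959, -0.022, 0.273]
ft_force: [1.1, 0.4, -1.5]
grip_width: 0.711
```

>>> move_arm --moves '[[[-0.01,0.92,-0.14],[-0.45,3.17,-1.54],0.6],[[-0.03,0.92,-0.13],[-0.45,3.17,-1.54],0.6],[[-0.04,0.92,-0.13],[-0.45,3.17,-1.54],0.6],[[-0.06,0.92,-0.12],[-0.45,3.17,-1.54],0.6],[[-0.08,0.92,-0.12],[-0.45,3.17,-1.54],0.6]]'

```text
clock: 22.15
position: [0.5891, -0.0839, 0.2848]
ee_rot: [0.007, 0.99, -0.011, 0.137]
ft_force: [0.6, 0.4, -2.4]
grip_width: 0.707
```

>>> move_arm --moves '[[[-0.1,0.92,-0.12],[-0.45,3.17,-1.54],0.6],[[-0.12,0.92,-0.11],[-0.45,3.17,-1.54],0.6],[[-0.14,0.91,-0.11],[-0.45,3.17,-1.54],0.6],[[-0.15,0.91,-0.12],[-0.45,3.17,-1.54],0.6],[[-0.17,0.91,-0.12],[-0.45,3.17,-1.54],0.6]]'

```text
clock: 22.78
position: [0.5993, 0.0311, 0.3001]
ee_rot: [-0.06, 0.998, -0.0, -0.001]
ft_force: [0.0, -0.3, -1.9]
grip_width: 0.708
```

```bash
python3 - <<'E'
from h import *
o=get_obs();print(o['position'],o['clock'],o['grip_width'],o['ft_force'])
im=camera('wrist');c=cam('wrist');cv2.imwrite('pics/w6.png',im[:,:,::-1])
w3=cv2.imread('pics/w3.png')[:,:,::-1].copy()
for nm,I,lo,hi in(('blue',w3,(105,120,50),(125,255,255)),('orange',im,(3,180,90),(32,255,255))):
    m=mask(I,lo,hi,(150,125,360,365))
    print(nm,[(r,int(np.where(m[r])[0][0]),int(np.where(m[r])[0][-1])) for r in(150,157,180,200,220,235) if m[r].any()])
cv2.imwrite('pics/cmp.png',cv2.resize(np.hstack([w3[120:370,150:360],im[120:370,150:360]]),None,fx=1.9,fy=2.4,interpolation=cv2.INTER_NEAREST)[:,:,::-1])
legs((np.array([.594,.2075,.27]),down_rot(.12)),(np.array([.594,.2075,.06]),None))
E
```

```text
[0.59933747 0.03106736 0.3001498 ] 22.775 0.7078498808462633 [ 0.00327488 -0.31159543 -1.8941861 ]
blue [(150, 177, 330), (157, 175, 332), (180, 177, 330), (200, 178, 329), (220, 179, 328), (235, 181, 326)]
orange [(150, 176, 331), (157, 173, 334), (180, 175, 332), (200, 176, 331), (220, 177, 330), (235, 179, 329)]
leg n=8 turn/row [ 0.01 -0.04  0.04]
  x8 [-0.08, 0.86, 0.15]
leg n=9 turn/row [0. 0. 0.]
  x9 [0.0, 0.0, 0.93]
```

View pics/cmp.png

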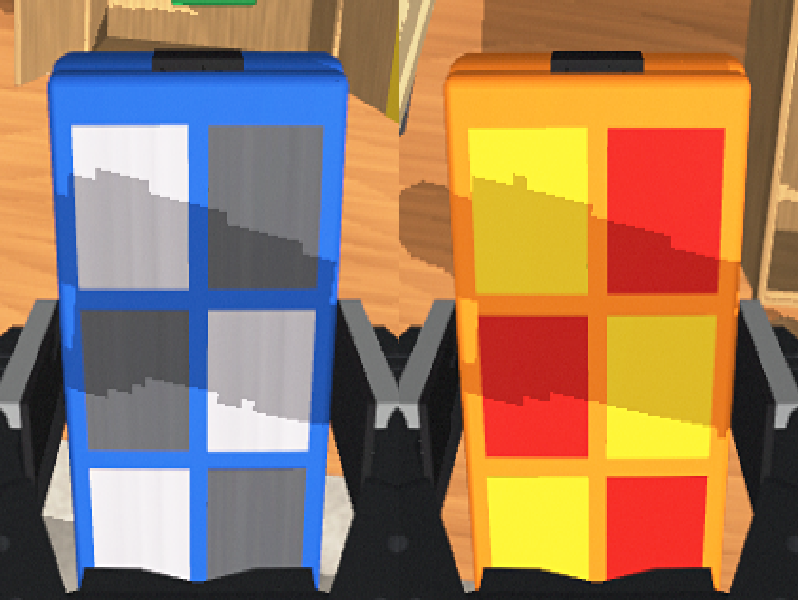

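Orange sits in the hand like blue, about 3 mm deeper and 0.9 mm toward tool +x (cell gaps +2 rows, width +4 px). The target TCP is therefore (0.595,0.2076), with contact expected at z ≈ 0.044.

>>> move_arm --moves '[[[-0.08,0.86,0.15],[0,-0.04,0.04],0.6],[[-0.08,0.86,0.15],[0,-0.04,0.04],0.6],[[-0.08,0.86,0.15],[0,-0.04,0.04],0.6],[[-0.08,0.86,0.15],[0,-0.04,0.04],0.6],[[-0.08,0.86,0.15],[0,-0.04,0.04],0.6]]'

```text
clock: 23.45
position: [0.5969, 0.1396, 0.2811]
ee_rot: [-0.058, 0.998, 0.0, 0.002]
ft_force: [-0.0, 0.2, -1.5]
grip_width: 0.711
```

>>> move_arm --moves '[[[-0.09,0.86,0.15],[0,-0.04,0.04],0.6],[[-0.09,0.86,0.15],[0,-0.04,0.04],0.6],[[-0.09,0.86,0.15],[0,-0.04,0.04],0.6],[[0,0,0.93],[0,0,0],0.6],[[0,0,0.93],[0,0,0],0.6]]'

```text
clock: 24.08
position: [0.5967, 0.2045, 0.2227]
ee_rot: [-0.057, 0.998, 0.001, 0.003]
ft_force: [0.1, 0.3, -2.4]
grip_width: 0.712
```

>>> move_arm --moves '[[[0,0,0.93],[0,0,0],0.6],[[0,0,0.93],[0,0,0],0.6],[[0,0,0.93],[0,0,0],0.6],[[0,0,0.93],[0,0,0],0.6],[[0,0,0.9],[0,0,0],0.6]]'

```text
clock: 24.7
position: [0.5973, 0.2043, 0.107]
ee_rot: [-0.057, 0.998, 0.001, 0.003]
ft_force: [-0.3, 1.4, -2.3]
grip_width: 0.709
```

```bash
python3 - <<'E'
from h import *
o=get_obs();print(o['position'],o['clock'],o['grip_width'],o['ft_force'])
legs((np.array([.595,.2076,.052]),down_rot(.12)))
E
```

```text
[0.59727469 0.20432967 0.10698209] 24.7 0.708883135497293 [-0.27791433  1.35925935 -2.25281533]
leg n=3 turn/row [ 0.02  0.1  -0.11]
  x3 [0.03, 0.05, 0.73]
```

>>> move_arm --moves '[[[0.03,0.05,0.73],[0.02,0.1,-0.11],0.6],[[0.03,0.05,0.73],[0.02,0.1,-0.11],0.6],[[0.03,0.05,0.6],[0.02,0.1,-0.11],0.6],[[0,0,0],[0,0,0],0.6]]'

```text
clock: 25.2
position: [0.594, 0.2071, 0.0551]
ee_rot: [-0.06, 0.998, -0.0, -0.001]
ft_force: [-0.1, -0.1, -1.4]
grip_width: 0.71
```

```bash
python3 - <<'E'
from h import *
o=get_obs();print(o['position'],o['clock'],o['ft_force'])
legs((np.array([.595,.2076,.048]),down_rot(.12)))
E
```

```text
[0.59398972 0.20713311 0.05513741] 25.2 [-0.14849026 -0.14827061 -1.44054878]
leg n=1 turn/row [-0.04 -0.11  0.02]
  x1 [-0.04, 0.01, 0.29]
```

>>> move_arm --moves '[[[-0.04,0.01,0.2],[-0.04,-0.11,0],0.6],[[0,0,0.06],[0,0,0],0.6],[[0,0,0],[0,0,0],0.6]]'

```text
clock: 25.58
position: [0.5959, 0.2075, 0.0502]
ee_rot: [-0.06, 0.998, 0.0, 0.001]
ft_force: [0.2, 0.7, -1.5]
grip_width: 0.711
```

>>> move_arm --moves '[[[0,0,0.06],[0,0,0],0.6],[[0,0,0.04],[0,0,0],0.6]]'

```text
clock: 25.82
position: [0.5958, 0.2075, 0.0475]
ee_rot: [-0.06, 0.998, 0.0, 0.001]
ft_force: [0.2, 0.2, -1.8]
grip_width: 0.715
```

>>> move_arm --moves '[[[0,0,0.04],[0,0,0],0.6],[[0,0,0.03],[0,0,0],0.6]]'

```text
clock: 26.08
position: [0.5957, 0.2075, 0.0456]
ee_rot: [-0.06, 0.998, 0.0, 0.001]
ft_force: [0.3, -0.0, -1.2]
grip_width: 0.709
```

>>> move_arm --moves '[[[0.03,0,0.04],[0,0,0],0.6],[[0,0,0],[0,0,0],0.6]]'

```text
clock: 26.32
position: [0.5949, 0.2074, 0.0446]
ee_rot: [-0.06, 0.998, 0.0, 0.001]
ft_force: [0.2, -0.8, -2.4]
grip_width: 0.709
```

>>> move_arm --moves '[[[0,0,0.03],[0,0,0],0.6],[[0,0,0],[0,0,0],0.6]]'

```text
clock: 26.58
position: [0.5951, 0.2075, 0.0442]
ee_rot: [-0.06, 0.998, 0.0, 0.001]
ft_force: [0.1, -0.9, 1.6]
grip_width: 0.713
```

>>> move_arm --moves '[[[0,0,0.03],[0,0,0],0.6],[[0,0,0],[0,0,0],0.6]]'

```text
clock: 26.82
position: [0.5951, 0.2075, 0.0441]
ee_rot: [-0.06, 0.998, 0.0, 0.001]
ft_force: [-4.7, -1.6, 8.1]
grip_width: 0.715
```

Contact came at 0.0442, as predicted, so I'll release.

>>> move_arm --moves '[[[0,0,-0.04],[0,0,0],0.75],[[0,0,0],[0,0,0],0.85],[[0,0,-0.3],[0,0,0],0.9],[[0,0,-1],[0,0,0],0.9],[[0,0,-1],[0,0,0],0.9]]'

```text
clock: 27.45
position: [0.5949, 0.2074, 0.1027]
ee_rot: [-0.06, 0.998, 0.0, 0.001]
ft_force: [-0.0, 0.4, -0.2]
grip_width: 0.897
```

>>> move_arm --moves '[[[0,0,-1],[0,0,0],0.9],[[0,0,-1],[0,0,0],0.6],[[0,0,-1],[0,0,0],0.3],[[0,0,-1],[0,0,0],0],[[0,0,-1],[0,0,0],0]]'

```text
clock: 28.08
position: [0.5946, 0.2073, 0.2281]
ee_rot: [-0.06, 0.998, 0.0, 0.001]
ft_force: [0.2, -0.1, 0.8]
grip_width: 0.045
```

```bash
python3 - <<'E'
from h import *
o=get_obs();print(o['position'],o['clock'],o['grip_width'],o['joint_pos'].round(2))
im=camera('wrist');cv2.imwrite('pics/w7.png',im[:,:,::-1]);cv2.imwrite('pics/top7.png',camera('top')[:,:,::-1]);cv2.imwrite('pics/sc7.png',camera('scene')[:,:,::-1])
s=cv2.imread('pics/sc7.png')[150:280,200:340];s=cv2.resize(s,(430,400),interpolation=cv2.INTER_CUBIC)
a=cv2.resize(im[:,:,::-1][20:320,110:410],(400,400),interpolation=cv2.INTER_CUBIC)
cv2.imwrite('pics/c7.png',np.hstack([a,s[:,:400]]))
E
```

```text
[0.59464476 0.20726595 0.2281024 ] 28.075 0.045357904308366656 [-0.45  0.34  0.05  1.46 -0.02  1.34  1.3 ]
```

View pics/c7.png

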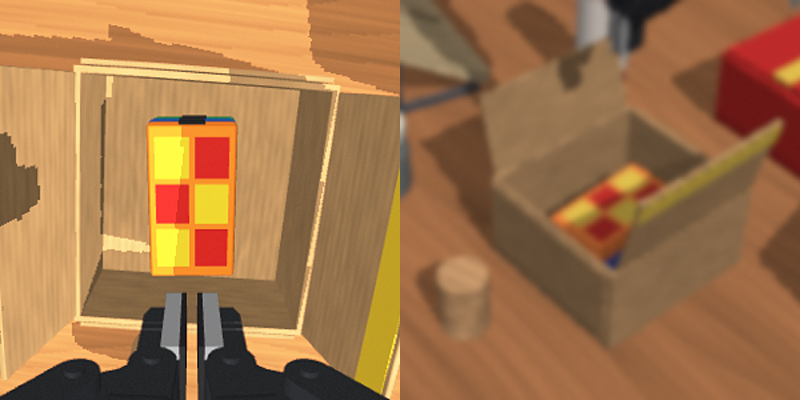

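Orange rests flush on blue, and only thin slivers of the lower cases show at the far end (left panel, row 117). The right panel shows the pile low in the carton with both flaps up. Next I'll get the carton's pose from the rim and plan the plain flap.

```bash
cat >> h.py <<'E'
CC=np.array([.596,.207]);CY=np.radians(2.6)
def cw(x,y,z):
    return np.array([CC[0]+x*np.cos(CY)-y*np.sin(CY),CC[1]+x*np.sin(CY)+y*np.cos(CY),z])
def flap(th,side,r,half,extra=0,hz=.090):
    off=.004+half*abs(np.sin(th))+extra
    y=-.077+r*np.cos(th)-off*np.sin(th);z=hz+r*np.sin(th)+off*np.cos(th)
    return cw(0,y*(1 if side<0 else -1),z)
E
python3 - <<'E'
from h import *
# rim corners in wrist pic w7 (crop px -> image px), current wrist pose unchanged
c=cam('wrist');uv=np.array([(76,66),(338,88),(300,333),(79,322)])*.75+[110,20]
P=onz(c,uv,.09);print(P.round(3).tolist(),P.mean(0).round(4))
for a,b in((0,3),(1,2)):d=P[a]-P[b];print('x-edge yaw',np.degrees(np.arctan2(-d[1],-d[0])).round(1),np.linalg.norm(d).round(3))
ths=[2.0,1.7,1.4,1.1,.8,.55,.3,.1]
print([ (np.r_[flap(t,-1,.06,.0145)]).round(3).tolist() for t in ths])
legs((cw(0,-.155,.225),None),(cw(0,-.155,.137),None),*[(flap(t,-1,.06,.0145),None) for t in ths])
E
```

```text
[[0.515, 0.13, 0.09], [0.509, 0.285, 0.09], [0.673, 0.293, 0.09], [0.682, 0.14, 0.09]] [0.5948 0.2123 0.09  ]
x-edge yaw 3.4 0.167
x-edge yaw 2.9 0.164
[[0.601, 0.09, 0.137], [0.601, 0.104, 0.147], [0.6, 0.122, 0.152], [0.599, 0.142, 0.151], [0.598, 0.162, 0.143], [0.597, 0.175, 0.131], [0.597, 0.185, 0.116], [0.597, 0.189, 0.101]]
leg n=7 turn/row [0. 0. 0.]
  x7 [0.06, -0.89, 0.02]
leg n=4 turn/row [0. 0. 0.]
  x4 [0.0, -0.0, 0.88]
leg n=2 turn/row [0. 0. 0.]
  x2 [-0.06, 0.75, -0.01]
leg n=1 turn/row [0. 0. 0.]
  x1 [-0.05, 0.58, -0.39]
leg n=1 turn/row [0. 0. 0.]
  x1 [-0.06, 0.72, -0.2]
leg n=1 turn/row [0. 0. 0.]
  x1 [-0.06, 0.8, 0.04]
leg n=1 turn/row [0. 0. 0.]
  x1 [-0.06, 0.77, 0.32]
leg n=1 turn/row [0. 0. 0.]
  x1 [-0.04, 0.54, 0.47]
leg n=1 turn/row [0. 0. 0.]
  x1 [-0.03, 0.39, 0.62]
leg n=1 turn/row [0. 0. 0.]
  x1 [-0.01, 0.17, 0.57]
```

>>> move_arm --moves '[[[0.06,-0.89,0.02],[0,0,0],0],[[0.06,-0.89,0.02],[0,0,0],0],[[0.06,-0.89,0.02],[0,0,0],0],[[0.06,-0.89,0.02],[0,0,0],0],[[0.06,-0.89,0.02],[0,0,0],0]]'

```text
clock: 28.85
position: [0.6005, 0.0935, 0.2239]
ee_rot: [-0.059, 0.998, 0.0, 0.001]
ft_force: [0.3, -0.2, 0.7]
grip_width: -0.002
```

>>> move_arm --moves '[[[0.06,-0.89,0.02],[0,0,0],0],[[0.06,-0.89,0.02],[0,0,0],0],[[0,0,0.88],[0,0,0],0],[[0,0,0.88],[0,0,0],0],[[0,0,0.88],[0,0,0],0]]'

```text
clock: 29.48
position: [0.6028, 0.0498, 0.1563]
ee_rot: [-0.059, 0.998, 0.0, 0.001]
ft_force: [-0.2, 0.2, -0.9]
grip_width: -0.002
```

>>> move_arm --moves '[[[0,0,0.88],[0,0,0],0],[[-0.06,0.75,-0.01],[0,0,0],0],[[-0.06,0.75,-0.01],[0,0,0],0],[[-0.05,0.58,-0.39],[0,0,0],0],[[-0.06,0.72,-0.2],[0,0,0],0]]'

```text
clock: 30.1
position: [0.6009, 0.1228, 0.1522]
ee_rot: [-0.06, 0.998, 0.0, 0.002]
ft_force: [0.3, -1.0, -1.1]
grip_width: -0.0
```

>>> move_arm --moves '[[[-0.06,0.8,0.04],[0,0,0],0],[[-0.06,0.77,0.32],[0,0,0],0],[[-0.04,0.54,0.47],[0,0,0],0],[[-0.03,0.39,0.62],[0,0,0],0],[[0,0.17,0.45],[0,0,0],0]]'

```text
clock: 30.72
position: [0.5966, 0.189, 0.1012]
ee_rot: [-0.06, 0.998, 0.0, 0.0]
ft_force: [-0.1, -0.6, 1.2]
grip_width: 0.001
```

```bash
python3 - <<'E'
from h import *
o=get_obs();print(o['position'],o['clock'],o['ft_force'])
E
```

```text
[0.59662244 0.18897339 0.1011581 ] 30.725 [-0.09125824 -0.59496581  1.20934648]
```

The flap is following. I'll press it down until it reaches its stop.

>>> move_arm --moves '[[[0,0,0.15],[0,0,0],0],[[0,0,0.12],[0,0,0],0],[[0,0,0],[0,0,0],0]]'

```text
clock: 31.1
position: [0.5973, 0.188, 0.0962]
ee_rot: [-0.06, 0.998, 0.0, 0.001]
ft_force: [0.2, -0.2, 0.8]
grip_width: -0.001
```

>>> move_arm --moves '[[[0,0,0.05],[0,0,0],0],[[0,0,0.04],[0,0,0],0]]'

```text
clock: 31.35
position: [0.5975, 0.1884, 0.0942]
ee_rot: [-0.06, 0.998, 0.0, 0.001]
ft_force: [0.7, 0.0, 1.1]
grip_width: -0.001
```

>>> move_arm --moves '[[[0,0,0.04],[0,0,0],0],[[0,0,0.04],[0,0,0],0]]'

```text
clock: 31.6
position: [0.5976, 0.1884, 0.0938]
ee_rot: [-0.06, 0.998, 0.0, 0.002]
ft_force: [-7.6, -3.7, 19.8]
grip_width: 0.002
```

>>> move_arm --moves '[[[0,0,0.03],[0,0,0],0],[[0,0,0],[0,0,0],0]]'

```text
clock: 31.85
position: [0.5977, 0.1884, 0.0938]
ee_rot: [-0.06, 0.998, 0.001, 0.002]
ft_force: [-8.2, -3.8, 20.2]
grip_width: -0.001
```

Plain flap is at its stop (z 0.0938, expected 0.094). Now the taped flap.

```bash
python3 - <<'E'
from h import *
p=get_obs()['position']
ths=[2.0,1.7,1.4,1.1,.85,.6,.38,.2,.08]
legs((np.r_[p[:2],.235],None),(cw(0,.170,.235),None),(cw(0,.170,.145),None),*[(flap(t,1,.068,.0145,hz=.0945),None) for t in ths])
print(flap(.08,1,.068,.0145,hz=.0945))
E
```

```text
leg n=6 turn/row [0. 0. 0.]
  x6 [-0.0, 0.0, -0.94]
leg n=8 turn/row [0. 0. 0.]
  x8 [-0.07, 0.94, 0.0]
leg n=4 turn/row [0. 0. 0.]
  x4 [0.0, -0.0, 0.9]
leg n=2 turn/row [0. 0. 0.]
  x2 [0.07, -0.98, -0.08]
leg n=1 turn/row [0. 0. 0.]
  x1 [0.05, -0.68, -0.42]
leg n=1 turn/row [0. 0. 0.]
  x1 [0.06, -0.82, -0.2]
leg n=1 turn/row [0. 0. 0.]
  x1 [0.07, -0.89, 0.07]
leg n=1 turn/row [0. 0. 0.]
  x1 [0.05, -0.72, 0.29]
leg n=1 turn/row [0. 0. 0.]
  x1 [0.05, -0.62, 0.5]
leg n=1 turn/row [0. 0. 0.]
  x1 [0.03, -0.42, 0.58]
leg n=1 turn/row [0. 0. 0.]
  x1 [0.02, -0.22, 0.55]
leg n=1 turn/row [0. 0. 0.]
  x1 [0.01, -0.08, 0.39]
[0.59556317 0.21661983 0.10507646]
```

>>> move_arm --moves '[[[0,0,-0.94],[0,0,0],0],[[0,0,-0.94],[0,0,0],0],[[0,0,-0.94],[0,0,0],0],[[0,0,-0.94],[0,0,0],0],[[0,0,-0.94],[0,0,0],0]]'

```text
clock: 32.48
position: [0.5968, 0.1884, 0.2095]
ee_rot: [-0.06, 0.998, 0.0, 0.001]
ft_force: [-0.2, 0.8, -0.5]
grip_width: 0.0
```

>>> move_arm --moves '[[[0,0,-0.94],[0,0,0],0],[[-0.07,0.94,0],[0,0,0],0],[[-0.07,0.94,0],[0,0,0],0],[[-0.07,0.94,0],[0,0,0],0],[[-0.07,0.94,0],[0,0,0],0]]'

```text
clock: 33.1
position: [0.5919, 0.2848, 0.2313]
ee_rot: [-0.061, 0.998, 0.0, 0.0]
ft_force: [-0.4, -0.0, 0.3]
grip_width: -0.004
```

>>> move_arm --moves '[[[-0.07,0.94,0],[0,0,0],0],[[-0.07,0.94,0],[0,0,0],0],[[-0.07,0.94,0],[0,0,0],0],[[-0.07,0.94,0],[0,0,0],0],[[0,0,0.9],[0,0,0],0]]'

```text
clock: 33.72
position: [0.588, 0.3808, 0.211]
ee_rot: [-0.062, 0.998, 0.002, 0.002]
ft_force: [-0.1, -0.0, 0.3]
grip_width: 0.005
```

>>> move_arm --moves '[[[0,0,0.9],[0,0,0],0],[[0,0,0.9],[0,0,0],0],[[0,0,0.9],[0,0,0],0],[[0.07,-0.98,-0.08],[0,0,0],0],[[0.07,-0.98,-0.08],[0,0,0],0]]'

```text
clock: 34.35
position: [0.5915, 0.3263, 0.1471]
ee_rot: [-0.06, 0.998, 0.0, 0.002]
ft_force: [-0.7, 0.2, 1.6]
grip_width: 0.006
```

>>> move_arm --moves '[[[0.05,-0.68,-0.42],[0,0,0],0],[[0.06,-0.82,-0.2],[0,0,0],0],[[0.07,-0.89,0.07],[0,0,0],0],[[0.05,-0.72,0.29],[0,0,0],0],[[0.05,-0.62,0.5],[0,0,0],0]]'

```text
clock: 34.98
position: [0.5952, 0.2331, 0.1395]
ee_rot: [-0.06, 0.998, 0.0, 0.001]
ft_force: [-0.5, 0.5, 0.3]
grip_width: 0.002
```

>>> move_arm --moves '[[[0.03,-0.42,0.58],[0,0,0],0],[[0.02,-0.22,0.55],[0,0,0],0],[[0,-0.08,0.35],[0,0,0],0],[[0,0,0.1],[0,0,0],0],[[0,0,0],[0,0,0],0]]'

```text
clock: 35.6
position: [0.596, 0.2169, 0.1007]
ee_rot: [-0.06, 0.998, 0.0, 0.001]
ft_force: [-0.4, 0.3, 0.5]
grip_width: 0.001
```

>>> move_arm --moves '[[[0,0,0.06],[0,0,0],0],[[0,0,0.04],[0,0,0],0]]'

```text
clock: 35.85
position: [0.5963, 0.2167, 0.0986]
ee_rot: [-0.06, 0.998, 0.001, 0.001]
ft_force: [-1.1, -0.0, 5.6]
grip_width: -0.005
```

>>> move_arm --moves '[[[0,0,0.04],[0,0,0],0],[[0,0,0.03],[0,0,0],0]]'

```text
clock: 36.1
position: [0.5965, 0.2167, 0.0983]
ee_rot: [-0.06, 0.998, 0.001, 0.002]
ft_force: [-6.0, -2.3, 16.4]
grip_width: 0.004
```

Taped flap is at its stop (0.0983, expected 0.0985). I'll retract and check.

>>> move_arm --moves '[[[0,0,-0.6],[0,0,0],0],[[0,0,-1],[0,0,0],0],[[0,0,-1],[0,0,0],0],[[0,0,-1],[0,0,0],0],[[0,0,-1],[0,0,0],0]]'

```text
clock: 36.72
position: [0.5959, 0.2162, 0.2129]
ee_rot: [-0.06, 0.998, 0.0, 0.001]
ft_force: [1.1, 0.2, -0.3]
grip_width: 0.0
```

>>> move_arm --moves '[[[1,0,-1],[0,0,0],0],[[1,0,-1],[0,0,0],0],[[1,0,0],[0,0,0],0],[[1,0,0],[0,0,0],0],[[0,0,0],[0,0,0],0]]'

```text
clock: 37.35
position: [0.4956, 0.2044, 0.2624]
ee_rot: [-0.06, 0.998, 0.001, 0.002]
ft_force: [-0.2, -0.3, -0.2]
grip_width: -0.002
```

```bash
python3 - <<'E'
from h import *
t=camera('top')[:,:,::-1];s=camera('scene')[:,:,::-1]
cv2.imwrite('pics/end.png',np.vstack([cv2.resize(t[70:260,100:440],(680,380)),cv2.resize(s[140:280,120:400],(440,220),interpolation=cv2.INTER_CUBIC) if 0 else cv2.resize(s[150:275,110:450],(680,220),interpolation=cv2.INTER_CUBIC)]))
E
```

```text
(no output)
```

View pics/end.png

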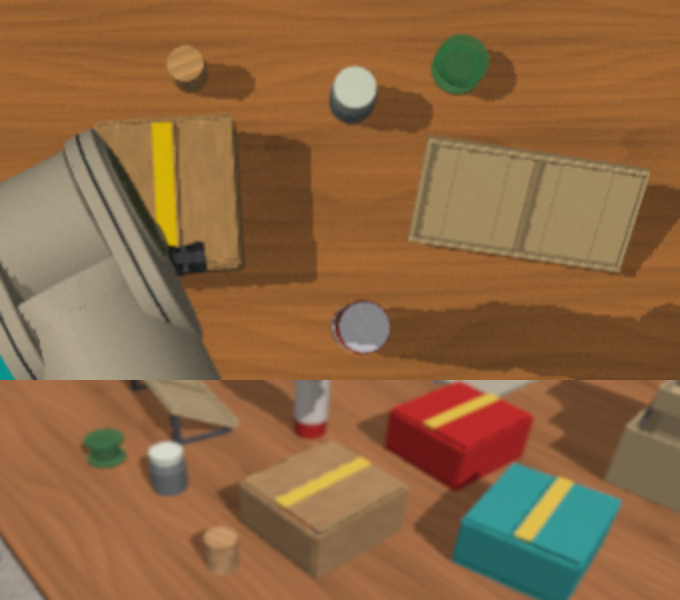

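Both flaps lie flat with the tape on top (tape at about (165,185) in the top panel), the tray is empty, the bystanders are in place, and the arm is clear. Handing in.

```bash
python3 -c "
from workcell import *
print(hand_in(),get_obs()['clock'])"
```

```text
the job is handed in; nothing more can be done
the job is handed in; nothing more can be done
```

The job is done and handed in at about 37.5 s of the 72 s allowed. I set the blue case on the green one, then orange on top, and folded the plain flap shut first and the taped flap over it.

- **Pile:** both set-down contacts came where expected, and the wrist pictures showed the edges flush to about 1 mm. Blue first touched down about 2.5 mm off because rounded edges misled my depth estimate. I lifted it and set it down again before letting go. I did not check the pile again once the flaps were shut.
- **Flaps:** each flap met its stop at the right height: 93.8 mm for the plain one (94 expected) and 98.3 mm for the taped one (98.5 expected). The highest force in the readings was about 22 N.
- **Surroundings:** the last pictures show both flaps flat and the tray empty. The spray can, spool, jar and cork float are still standing where they were, and the arm is clear of everything.

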